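# Hang the guard door on the bench polisher

### The job

Of the two lift-off guard doors standing in the wooden rack, take the one whose hinge knuckles are spaced like the two pins on the bench polisher, and lower it, swung open, onto both pins until both knuckles sit fully home. Then swing it shut against the stop post under its keeper tab and let go. Leave the other door in the rack and do not disturb the graver, the wooden block or the tin.

Things in the scene. Friction and masses are not known exactly. Their poses are not given: they have to be found in the camera images.
- polisher: Small bench polisher, bolted down: base plate 14 mm thick (x -50 to 220, y -195 to 45 mm), green motor on the +x side, lower than 145 mm. Origin: on the vertical hinge axis at table level, z up. The shut door lies in the plane x = 0, along -y from the hinge; it opens to the -x side. The hinge post, 22 mm square and 180 high, stands at y = 32 mm and carries two brackets with upright pins.
- pin_low (a point): Foot of the lower hinge pin: top of its bracket on the hinge axis, 60 mm above the table; the lower knuckle's underside rests here. Both pins are steel, 8 mm thick, 24 mm tall, the top 8 mm tapered to a 2.4 mm point.
- pin_high (a point): Foot of the upper hinge pin, alike: top of its bracket on the hinge axis, 160 mm above the table. The upper knuckle's underside comes here.
- stop (a point): Face of the stop post (18 mm square, behind the shut door) that the door's inner face meets, 155 mm from the hinge axis, 130 mm above the table.
- keeper (a point): Middle of the underside of the steel keeper tab on top of the stop post, 212 mm above the table. The tab (18 mm wide, 5 thick) juts out over the shut door to x = -19 mm of the polisher, 7 mm above the hung door's top edge, so the door cannot be lowered in place or lifted off when shut.
- rack: Wooden rack, fixed: base 160 x 170 x 10 mm, two slots along its y axis at x = -48 and +48 mm. Each slot, 12 mm wide and 24 deep, lies between cheeks 130 mm long and 12 thick, their tops 34 mm above the table. Origin: centre of the underside. One door stands in each slot, in either order, knuckles to the +y end.
- door_a: Loose guard door, about 0.32 kg, upright in the rack: frame 175 mm tall, 150 wide, 10 thick, clear 4 mm pane, two hinge knuckles on one upright edge, 100 mm apart. Origin: on the knuckle axis at the lower knuckle's underside, 30 mm above the door's bottom edge; z up, x square to the panel, which runs along -y from -12 to -162 mm, centred on x = 0; top edge at z = 145 mm. It fits the polisher.
- door_a_knuckle_low (a point): Centre of the lower knuckle's bore at its underside, on door_a. Each knuckle is a steel tube 24 mm long, 18 mm outside, 11 mm bore, open at both ends.
- door_a_knuckle_high (a point): Centre of the upper knuckle's bore at its underside, on door_a, 100 mm above the lower.
- door_a_edge (a point): Point on door_a's free edge, mid-thickness, 162 mm from the knuckle axis, 60 mm above the door's origin. Hung, the door's bottom edge is 30 mm and its top edge 205 mm above the table; it turns freely and stays where it is left.
- door_a_grip (a point): Point on door_a's top edge, mid-thickness, 85 mm from the knuckle axis, near the centre of mass (about 82 mm): a place to grip the 30 mm tall top rail from above. In the rack it is 185 mm above the table.
- door_b: Loose guard door, about 0.32 kg, upright in the rack: frame 147 mm tall, 150 wide, 10 thick, clear 4 mm pane, two hinge knuckles on one upright edge, 74 mm apart. Origin: on the knuckle axis at the lower knuckle's underside, 30 mm above the door's bottom edge; z up, x square to the panel, which runs along -y from -12 to -162 mm, centred on x = 0; top edge at z = 117 mm. It does not fit.
- graver: Loose engraving tool lying on the bench: wooden ball handle 32 mm across and steel blade, about 140 mm long. Not to be disturbed.
- hone: Loose dark wooden block 110 x 45 x 22 mm on the bench. Not to be disturbed.
- tin: Loose open steel tin, 74 mm across, 60 mm tall, on the bench. Not to be disturbed.
Not all that is in view belongs to the job. What is shaped like the door_a but orange or red is not meant.

How it is judged:
By the outcome, as a careful person would: the job done as asked, in the order asked, and still so for the second after the job is handed in, with the robot touching nothing.
It also fails if it takes over 54 s, if anything falls off the work surface, if the arm or the gripper's body presses on something with over 40 N, if the wrist force passes 120 N, or if a joint passes its speed limit or range.

### The arm

A 6-joint arm with a two-finger parallel gripper is mounted at the origin on the work surface. World frame = base frame: x ahead of the robot, y to its left, z up, the work surface at z = 0. Lengths are in m, angles in rad, forces in N, time in s.
With the tool pointing down it reaches from about 0.3 to 0.85 m from the base axis. Payload 4.2 kg.
Tool frame: the origin (TCP) lies at the very end of the fingers, on their centre line; the grasp point (between the pads) lies 19 mm behind it; z points along the fingers, y is the line along which they close (so a half turn about z gives the same grasp; the last joint's range is limited). The gripper opens to 91 mm and grips with 3 to 60 N. Pads are 32 mm wide; open, the fingers measure 118 mm over their backs; the gripper's body (76 mm by 178 mm) begins 60 mm behind the grasp point.
Start: joints at [1.168, 0.32, 1.565, -0, 1.257, -0.02], TCP at [0.215, 0.533, 0.214] pointing down, gripper open.
Joint ranges: [-3.11, 3.11], [-0.84, 2.01], [0.21, 2.61], [-1.34, 4.49], [0.05, 2.63], [-2.56, 2.56]. Speed limits (rad/s): [2.57, 2.57, 3.14, 3.14, 3.14, 3.14].

### API

Orientations are given as [roll, pitch, yaw] about the fixed x, y, z axes, in that order (R = Rz(yaw) Ry(pitch) Rx(roll)).
In Python, from rig import telemetry, grab_frame, job, look_for, place_of gives the robot as it stands.
- The arm moves only by the tool carry_out, never from a script. Its argument "plan" is text: rows parted by semicolons, each of 7 numbers parted by spaces: the turn, a rotation vector about the tool's x, y, z in units of 60 degrees (1.0 is 60 degrees), then the shift along the tool's x, y, z in units of 15 cm (1.0 is 15 cm), then the opening, from -1 (shut) to 1 (fully open). A call has exactly 10 rows; each row is the pose to reach, as a shift and turn from the pose commanded when the call began, along the tool's axes at that moment; what a row does not reach only later rows make up. A row lasts 1/10 s, in which the tool goes at most 50 mm and 8.59 degrees, less where a joint would pass 70% of its speed; a pose out of reach is approached as far as the arm can. A call with a number of a shift or a turn outside -1 to 1 is refused whole. A call with a gripper value outside its range is refused whole. The fingers move at their own pace and stop on an object; the grip force is fixed at half the most. Time passes only in rows, so rows that repeat a pose let the fingers close, or fill a call up. It gives the time, the measured TCP pose, the force, the opening and the grip force at its end, in the units of the state.
- telemetry.sense(): the state, without advancing time (a new reading comes with each control period).
- grab_frame(name): name is "side" or "top"; returns a dict with "frame" (384x512x3 uint8, blue, green, red), "fovy" (degrees; the focal length in pixels is half the picture's height over the tangent of half this angle, whatever the lens; pixels are square), "cx", "cy" (the principal point, pixels), "R" (3x3) and "t" (3): a world point X has camera coordinates R X + t. Camera axes: x right, y down, z forward; pixel columns grow to the right and rows downward; lengths in m; the calibration is good to about 2 mm. A picture is of the moment at which its call begins. There is no depth.
- job.job_done(): hands the job in; it is judged then, once.
Trained networks look in a picture, given as the dict that the camera call returned (one of the last four; its "shot" number tells which), for a name from the list of things; names that differ only in an ending like _2 or _b are one class to them, and where a whole thing is asked for, a point or a joint stands for the part that bears it (a point fixed in the world has none). Each returns a list of dicts, best first, with "p" (0 to 1); they miss things now and then, are a little off and sometimes report something else, mostly with a low value. They report only what shows in the picture. A call takes as long as a camera call. They do not tell look-alikes from the thing itself.
- look_for(thing, picture): "location" ([x, y, z] in m, in the coordinates of the camera as it stood for that picture, good to about 4 mm: the middle of the surface that is visible of it).
- place_of(thing, picture): "location" ([x, y, z] in m, in the coordinates of the camera as it stood for that picture, good to about 4 mm: a listed point, or the origin of a listed thing).
The state is a dict: "time_s": time; "joint_pos": joint angles; "qd": joint speeds; "joint_torque": joint torques, N m; "tool_pos": TCP position; "eef_rot": TCP orientation; "contact_force": force on the tool from outside, world axes, zero at the start; "wrist_torque": the same for the moment, N m; "width": opening from 0.0 (shut) to 1.0 (fully open); "grasp_force": force on a finger pad.
Only numpy, scipy, OpenCV 4.12 (cv2) and the standard library are available. Lean on these libraries where they do the work, as an engineer would, in place of code of your own. Each camera call takes 0.05 s, during which the arm holds its last target. There are 200 camera calls.

## Working session

There is one attempt and no reset: what is moved stays moved. The work goes in short steps, Python scripts to look and compute and a tool call to move; the robot and the scene stay as the last step left them, time stands still between calls to the robot, and variables do not carry over. Pictures are saved under pics/ and viewed, at most 10 in all, crops included, and the job is handed in when it is done.

Besides the shell and the picture viewer there is one more tool, called after ">>>" as name(argument=value, ...) on one line, values as JSON. carry_out: Moves the arm, as the interface text tells. Shifts and turns lie within -1 to 1; 1 stands for 15 cm of shift or 60 degrees of turn. Its arguments: {"type":"object","properties":{"plan":{"type":"string"}},"required":["plan"]}

```bash
mkdir -p pics; ls
cat > h.py <<'E'
import numpy as np, cv2
from rig import telemetry, grab_frame, job, look_for, place_of
def world(p,l): return np.array(p["R"]).T@(np.array(l)-np.array(p["t"]))
def proj(p,X):
    c=np.array(p["R"])@np.array(X)+np.array(p["t"]); f=192/np.tan(np.radians(p["fovy"]/2))
    return np.array([f*c[0]/c[2]+p["cx"], f*c[1]/c[2]+p["cy"]])
E
python3 - <<'E'
from h import *
np.set_printoptions(precision=4,suppress=True)
ims=[]
for n in("side","top"):
    p=grab_frame(n); cv2.imwrite(f"pics/{n}0.png",p["frame"]); print(n,p["fovy"],p["cx"],p["cy"],"cam",-np.array(p["R"]).T@p["t"],"\n",p["R"])
    for t in["polisher","pin_low","pin_high","stop","keeper","rack","door_a","door_a_knuckle_low","door_a_knuckle_high","door_a_edge","door_a_grip","door_b","graver","hone","tin"]:
        for d in place_of(t,p)[:3]: print(t,round(d["p"],2),world(p,d["location"]))
s=telemetry.sense();print(s)
E
```

```text
pics
side 56.936754105400375 257.0147051378655 186.16281534104644 cam [0.3649 0.6954 0.7958] 
 [[-0.962  -0.2721  0.0211]
 [-0.1892  0.6091 -0.7702]
 [ 0.1967 -0.7449 -0.6375]]
polisher 0.58 [0.5936 0.3067 0.0033]
pin_low 0.71 [0.5934 0.3067 0.0619]
pin_low 0.67 [0.5715 0.1527 0.2134]
pin_high 0.68 [0.592  0.3111 0.1584]
pin_high 0.58 [0.3834 0.0071 0.004 ]
pin_high 0.27 [ 0.5671 -0.2591  0.0428]
stop 0.92 [0.564  0.151  0.1272]
keeper 0.71 [0.5715 0.151  0.2147]
keeper 0.38 [0.5891 0.3061 0.1636]
rack 0.88 [ 0.502  -0.339   0.0023]
door_a 0.72 [ 0.7776 -0.4316  0.0323]
door_a 0.63 [ 0.5707 -0.2609  0.0443]
door_a 0.63 [ 0.469  -0.2461  0.0416]
door_a_knuckle_low 0.9 [ 0.78   -0.4282  0.0281]
door_a_knuckle_low 0.79 [ 0.3458 -0.2501  0.0346]
door_a_knuckle_low 0.68 [ 0.5667 -0.26    0.041 ]
door_a_knuckle_high 0.93 [ 0.5629 -0.2578  0.1418]
door_a_knuckle_high 0.83 [ 0.3467 -0.2513  0.1306]
door_a_knuckle_high 0.73 [ 0.7832 -0.4294  0.1324]
door_a_edge 0.88 [ 0.5392 -0.4192  0.1021]
door_a_edge 0.86 [ 0.2178 -0.1498  0.0878]
door_a_edge 0.7 [ 0.6526 -0.3275  0.0881]
door_a_grip 0.94 
[... 1613 characters left out ...]
.68 [ 0.4741 -0.2445  0.0396]
door_b 0.61 [ 0.3461 -0.2461  0.0311]
graver 0.56 [ 0.7442 -0.0364  0.0054]
graver 0.26 [0.5701 0.1539 0.2113]
hone 0.93 [ 0.3881  0.0065 -0.0003]
tin 0.89 [ 0.6999 -0.2267  0.002 ]
{'time_s': 1.6, 'joint_pos': array([ 1.168 ,  0.3196,  1.5645, -0.    ,  1.2574, -0.02  ]), 'qd': array([ 0.0001, -0.0015, -0.0001, -0.0001,  0.0005, -0.0004]), 'joint_torque': array([  0.0004, -41.2337, -23.223 ,   0.0728,   0.0377,   0.    ]), 'tool_pos': array([0.2148, 0.5334, 0.214 ]), 'eef_rot': array([3.1415, 0.    , 2.7588]), 'contact_force': array([ 0.6151, -0.6228,  0.0811]), 'wrist_torque': array([-0.0199,  0.0123, -0.0341]), 'grasp_force': 0.0, 'width': 1.0009680894999273}
```

View pics/side0.png

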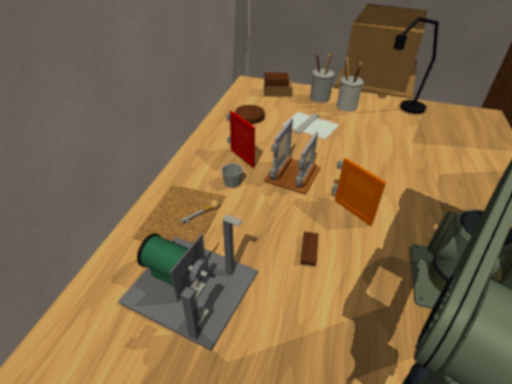

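View pics/top0.png

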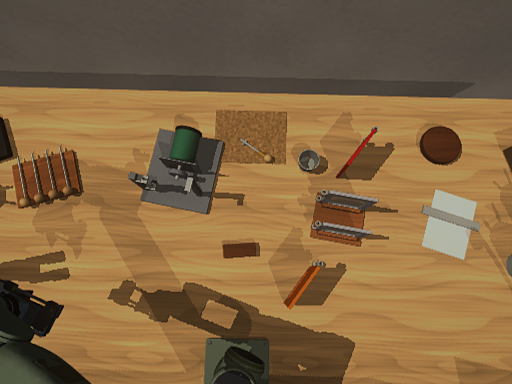

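The side view shows two grey doors in the rack at about (283,150) and (308,158). The left one, at x≈0.567, is taller: its knuckles read 100 mm apart and its top reads 0.186 m, so it is door_a. The orange door (358,190) and the red door (242,138) are decoys. The polisher stands at about (190,280). Everything agrees with the top view, so I'll move toward the rack now.

>>> carry_out(plan="0 0 0 -0.1 -0.1 -0.1 1;0 0 0 -0.25 -0.25 -0.2 1;0 0 0 -0.4 -0.4 -0.33 1;0 0 0 -0.55 -0.55 -0.33 1;0 0 0 -0.7 -0.7 -0.33 1;0 0 0 -0.85 -0.85 -0.33 1;0 0 0 -1 -1 -0.33 1;0 0 0 -1 -1 -0.33 1;0 0 0 -1 -1 -0.33 1;0 0 0 -1 -1 -0.33 1")

```text
time_s: 2.6
tool_pos: [0.2977, 0.339, 0.2635]
eef_rot: [3.141, -0.0, 2.759]
contact_force: [-0.3, 0.4, -0.1]
width: 1.002
grasp_force: 0.0
```

>>> carry_out(plan="0 0 0 -0.1 -0.1 0 1;0 0 0 -0.25 -0.25 0 1;0 0 0 -0.4 -0.4 0 1;0 0 0 -0.55 -0.55 0 1;0 0 0 -0.7 -0.7 0 1;0 0 0 -0.85 -0.85 0 1;0 0 0 -1 -1 0 1;0 0 0 -1 -1 0 1;0 0 0 -1 -1 0 1;0 0 0 -1 -1 0 1")

```text
time_s: 3.6
tool_pos: [0.3808, 0.1442, 0.2634]
eef_rot: [3.141, -0.001, 2.76]
contact_force: [-0.5, 0.1, 0.2]
width: 0.999
grasp_force: 0.0
```

>>> carry_out(plan="0 0 0 -0.1 -0.1 0 1;0 0 0 -0.25 -0.25 0 1;0 0 0 -0.4 -0.4 0 1;0 0 0 -0.55 -0.55 0 1;0 0 0 -0.7 -0.7 0 1;0 0 0 -0.85 -0.85 0 1;0 0 0 -1 -1 0 1;0 0 0 -1 -1 0 1;0 0 0 -1 -1 0 1;0 0 0 -1 -1 0 1")

```text
time_s: 4.6
tool_pos: [0.4638, -0.0507, 0.2633]
eef_rot: [3.141, -0.001, 2.761]
contact_force: [-0.0, -1.3, 0.2]
width: 0.999
grasp_force: 0.0
```

>>> carry_out(plan="0 0 0.06 -0.1 -0.1 0 1;0 0 0.12 -0.25 -0.25 0 1;0 0 0.18 -0.4 -0.4 0 1;0 0 0.24 -0.55 -0.55 0 1;0 0 0.32 -0.7 -0.7 0 1;0 0 0.4 -0.85 -0.85 0 1;0 0 0.5 -1 -1 0 1;0 0 0.6 -1 -1 0 1;0 0 0.65 -1 -1 0 1;0 0 0.65 -1 -1 0 1")

```text
time_s: 5.6
tool_pos: [0.5475, -0.2459, 0.2634]
eef_rot: [3.141, -0.001, 2.08]
contact_force: [-0.4, 0.2, -0.6]
width: 1.0
grasp_force: 0.0
```

```bash
cat >> h.py <<'E'
from scipy.spatial.transform import Rotation as Ro
np.set_printoptions(precision=4,suppress=True)
def rel(X,yaw,s=None):
    "turn (60 deg) and shift (15 cm) from the measured pose to a tool-down pose"
    s=s or telemetry.sense(); R0=Ro.from_euler("xyz",s["eef_rot"]); R1=Ro.from_euler("xyz",[np.pi,0,yaw])
    return (R0.inv()*R1).as_rotvec()/np.radians(60), R0.inv().apply(np.array(X)-s["tool_pos"])/.15
E
python3 - <<'E'
from h import *
s=telemetry.sense(); print({k:s[k] for k in("time_s","tool_pos","eef_rot","joint_pos")})
print(rel([.5533,-.3415,.255],1.403))
E
```

```text
{'time_s': 5.6, 'tool_pos': array([ 0.5475, -0.2459,  0.2634]), 'eef_rot': array([ 3.1415, -0.0006,  2.0799]), 'joint_pos': array([-0.4415,  0.3352,  1.4174,  0.0005,  1.3895, -0.9507])}
(array([-0.0001, -0.0006,  0.6464]), array([-0.5754, -0.277 ,  0.0553]))
```

>>> carry_out(plan="0 0 0.1 -0.1 -0.05 0 0.4;0 0 0.2 -0.2 -0.1 0 0.4;0 0 0.3 -0.3 -0.15 0 0.4;0 0 0.4 -0.4 -0.2 0.05 0.4;0 0 0.5 -0.5 -0.25 0.05 0.4;0 0 0.6 -0.57 -0.277 0.05 0.4;0 0 0.646 -0.575 -0.277 0.055 0.4;0 0 0.646 -0.575 -0.277 0.055 0.4;0 0 0.646 -0.575 -0.277 0.055 0.4;0 0 0.646 -0.575 -0.277 0.055 0.4")

```text
time_s: 6.6
tool_pos: [0.553, -0.342, 0.2554]
eef_rot: [3.141, -0.0, 1.404]
contact_force: [0.6, -1.0, 0.7]
width: 0.702
grasp_force: 0.0
```

Run:
```python
from h import *
s=telemetry.sense(); print(s["tool_pos"],s["eef_rot"],s["width"])
ps=[grab_frame(n) for n in("side","top")]
v=[]
for p in ps:
    for t in["door_a_knuckle_low","door_a_knuckle_high","door_a_grip","door_a_edge"]:
        for d in place_of(t,p)[:4]:
            w=world(p,d["location"])
            if np.linalg.norm(w[:2]-[.5533,-.3415])<.11: print(t,round(d["p"],2),w)
a=cv2.resize(ps[0]["frame"][90:210,230:350],None,fx=5,fy=5,interpolation=2)
cv2.imwrite("pics/s1.png",a)
print(rel([.5533,-.3415,.153],1.403))
```

```text
[ 0.553  -0.342   0.2554] [ 3.1414 -0.0001  1.4039] 0.7022134880912207
door_a_knuckle_low 0.97 [ 0.5685 -0.26    0.039 ]
door_a_grip 0.86 [ 0.5481 -0.3426  0.1844]
door_a_edge 0.9 [ 0.5387 -0.4186  0.1009]
door_a_edge 0.59 [ 0.6517 -0.3293  0.0903]
door_a_knuckle_low 0.82 [ 0.5659 -0.2546  0.042 ]
door_a_knuckle_high 0.82 [ 0.5659 -0.2597  0.1422]
door_a_grip 0.76 [ 0.5545 -0.3382  0.1834]
door_a_edge 0.71 [ 0.6503 -0.3307  0.0888]
(array([ 0.    , -0.0001, -0.0013]), array([0.0097, 0.0016, 0.6812]))
```

View pics/s1.png

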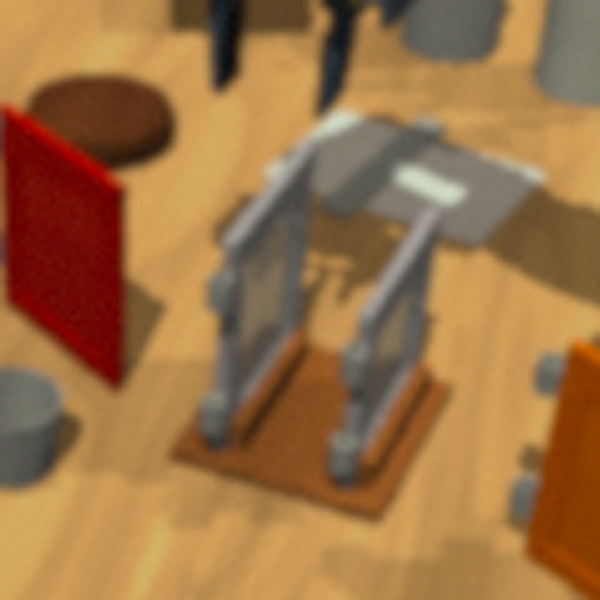

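In the crop the left grey door is clearly taller, with knuckles at (215,290) and (215,420). The right door's knuckles are closer together, at (355,365) and (345,460). The fingers at (225,50) and (335,70) straddle the left door from above, so I'll descend and grip it.

>>> carry_out(plan="0 0 0 0.01 0 0.08 0.4;0 0 0 0.01 0 0.18 0.4;0 0 0 0.01 0 0.3 0.4;0 0 0 0.01 0 0.42 0.4;0 0 0 0.01 0 0.54 0.4;0 0 0 0.01 0 0.62 0.4;0 0 0 0.01 0 0.67 0.4;0 0 0 0.01 0 0.68 0.4;0 0 0 0.01 0 0.68 0.4;0 0 0 0.01 0 0.68 -1")

```text
time_s: 8.1
tool_pos: [0.5536, -0.3417, 0.1541]
eef_rot: [3.14, 0.001, 1.402]
contact_force: [0.3, 0.4, 0.1]
width: 0.643
grasp_force: 0.0
```

>>> carry_out(plan="0 0 0 0 0 0 -1;0 0 0 0 0 0 -1;0 0 0 0 0 0 -1;0 0 0 0 0 0 -1;0 0 0 0 0 0 -1;0 0 0 0 0 0 -1;0 0 0 0 0 0 -1;0 0 0 0 0 0 -1;0 0 0 0 0 0 -1;0 0 0 0 0 0 -1")

```text
time_s: 9.1
tool_pos: [0.5529, -0.3414, 0.1531]
eef_rot: [-3.141, -0.0, 1.402]
contact_force: [-1.6, -0.2, 0.4]
width: 0.109
grasp_force: 30.0
```

>>> carry_out(plan="0 0 0 0 0 -0.03 -1;0 0 0 0 0 -0.08 -1;0 0 0 0 0 -0.15 -1;0 0 0 0 0 -0.23 -1;0 0 0 0 0 -0.32 -1;0 0 0 0 0 -0.42 -1;0 0 0 0 0 -0.52 -1;0 0 0 0 0 -0.62 -1;0 0 0 0 0 -0.7 -1;0 0 0 0 0 -0.73 -1")

```text
time_s: 10.1
tool_pos: [0.5536, -0.3417, 0.265]
eef_rot: [3.138, 0.001, 1.402]
contact_force: [0.4, 0.2, -2.6]
width: 0.11
grasp_force: 30.0
```

Run:
```python
from h import *
s=telemetry.sense(); print(s["time_s"],s["tool_pos"],s["eef_rot"],s["width"],s["contact_force"],s["wrist_torque"],s["joint_pos"])
```

```text
10.1 [ 0.5536 -0.3417  0.265 ] [3.1384 0.0012 1.4016] 0.11039212936852438 [ 0.4076  0.1597 -2.5786] [-0.0559  0.0716  0.0169] [-0.5708  0.4166  1.2885  0.0001  1.4331 -0.4016]
```

Run:
```python
from h import *
s=dict(telemetry.sense())
for X,y in[([.47,-.21,.265],1.402),([.42,-.05,.265],1.0),([.415,.11,.265],.6),([.44,.25,.265],.262)]:
    print(rel(X,y,s)); s=dict(tool_pos=np.array(X),eef_rot=np.array([np.pi,0,y]))
```

```text
(array([ 0.0031,  0.0012, -0.0004]), array([ 0.7719, -0.6975, -0.0031]))
(array([ 0.    , -0.    ,  0.3839]), array([ 0.9955, -0.5078, -0.    ]))
(array([ 0.   , -0.   ,  0.382]), array([ 0.8796, -0.6044, -0.    ]))
(array([ 0.    , -0.    ,  0.3228]), array([ 0.6646, -0.6762, -0.    ]))
```

>>> carry_out(plan="0 0 0 0.03 -0.03 0 -1;0 0 0 0.1 -0.09 0 -1;0 0 0 0.2 -0.18 0 -1;0 0 0 0.32 -0.29 0 -1;0 0 0 0.44 -0.4 0 -1;0 0 0 0.55 -0.5 0 -1;0 0 0 0.65 -0.59 0 -1;0 0 0 0.72 -0.65 0 -1;0 0 0 0.76 -0.69 0 -1;0 0 0 0.77 -0.7 0 -1")

```text
time_s: 11.1
tool_pos: [0.4713, -0.2111, 0.2638]
eef_rot: [3.133, 0.004, 1.403]
contact_force: [4.8, -5.2, -3.2]
width: 0.113
grasp_force: 29.9
```

>>> carry_out(plan="0 0 0.01 0.04 -0.02 0 -1;0 0 0.05 0.12 -0.06 0 -1;0 0 0.1 0.25 -0.13 0 -1;0 0 0.16 0.4 -0.2 0 -1;0 0 0.22 0.57 -0.29 0 -1;0 0 0.28 0.73 -0.37 0 -1;0 0 0.33 0.86 -0.44 0 -1;0 0 0.365 0.95 -0.48 0 -1;0 0 0.38 0.99 -0.5 0 -1;0 0 0.385 0.995 -0.51 0 -1")

```text
time_s: 12.1
tool_pos: [0.4182, -0.0494, 0.2624]
eef_rot: [-3.14, 0.0, 0.999]
contact_force: [-0.3, -0.5, -2.5]
width: 0.108
grasp_force: 30.0
```

>>> carry_out(plan="0 0 0.01 0.03 -0.02 0 -1;0 0 0.05 0.11 -0.08 0 -1;0 0 0.1 0.23 -0.16 0 -1;0 0 0.16 0.37 -0.25 0 -1;0 0 0.22 0.51 -0.35 0 -1;0 0 0.28 0.65 -0.44 0 -1;0 0 0.33 0.76 -0.52 0 -1;0 0 0.36 0.83 -0.57 0 -1;0 0 0.375 0.87 -0.6 0 -1;0 0 0.38 0.88 -0.605 0 -1")

```text
time_s: 13.1
tool_pos: [0.4141, 0.1107, 0.2625]
eef_rot: [-3.141, 0.0, 0.601]
contact_force: [1.1, -0.2, -2.3]
width: 0.107
grasp_force: 30.0
```

>>> carry_out(plan="0 0 0.01 0.03 -0.03 0 -1;0 0 0.04 0.08 -0.08 0 -1;0 0 0.08 0.17 -0.17 0 -1;0 0 0.13 0.27 -0.28 0 -1;0 0 0.19 0.39 -0.4 0 -1;0 0 0.24 0.5 -0.51 0 -1;0 0 0.28 0.58 -0.59 0 -1;0 0 0.31 0.63 -0.64 0 -1;0 0 0.32 0.66 -0.67 0 -1;0 0 0.325 0.665 -0.675 0 -1")

```text
time_s: 14.1
tool_pos: [0.4393, 0.2504, 0.2625]
eef_rot: [3.142, 0.0, 0.26]
contact_force: [-0.6, -0.9, -2.8]
width: 0.108
grasp_force: 30.0
```

```bash
cat > look.py <<'E'
from h import *
import sys
s=telemetry.sense(); print(s["time_s"],s["tool_pos"],s["eef_rot"],s["width"],s["contact_force"],s["wrist_torque"])
for n in("side","top"):
    p=grab_frame(n); cv2.imwrite(f"pics/{n}_{sys.argv[1]}.png",p["frame"]); np.savez(f"{n}_{sys.argv[1]}.npz",**{k:p[k] for k in("frame","fovy","cx","cy","R","t")})
    for t in["door_a_knuckle_low","door_a_knuckle_high","pin_high","pin_low"]:
        for d in place_of(t,p)[:4]:
            w=world(p,d["location"])
            if w[1]>.1: print(n,t,round(d["p"],2),w,proj(p,w))
E
python3 look.py 2
```

```text
14.1 [0.4393 0.2504 0.2625] [3.1416 0.0003 0.2602] 0.10817595836471511 [-0.567  -0.9238 -2.7908] [-0.145   0.1163  0.015 ]
side door_a_knuckle_low 0.8 [0.5075 0.2655 0.138 ] [241.2847 286.6317]
side door_a_knuckle_high 0.71 [0.5116 0.2684 0.2348] [238.5188 258.6386]
side pin_high 0.9 [0.5918 0.311  0.1597] [195.909  288.4703]
side pin_high 0.17 [0.5971 0.3082 0.0604] [198.0959 312.5559]
side pin_low 0.76 [0.5958 0.3064 0.0629] [198.8535 311.3991]
top door_a_knuckle_low 0.97 [0.5062 0.2702 0.1325] [154.8567 207.4584]
top door_a_knuckle_low 0.61 [0.5665 0.1527 0.2125] [188.8064 184.2528]
top door_a_knuckle_high 0.94 [0.5202 0.268  0.2335] [146.9545 197.1029]
top pin_high 0.7 [0.5894 0.3071 0.1619] [142.8526 179.3825]
top pin_low 0.76 [0.597  0.3073 0.0581] [151.8774 184.353 ]
```

Run:
```python
import cv2,numpy as np
a=cv2.imread("pics/side_2.png")[210:360,170:320];b=cv2.imread("pics/top_2.png")[120:270,110:260]
cv2.imwrite("pics/c2.png",cv2.resize(np.hstack([a[:, :133],b[:, :133]]),None,fx=3,fy=3,interpolation=2))
```

```text
(no output)
```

View pics/c2.png

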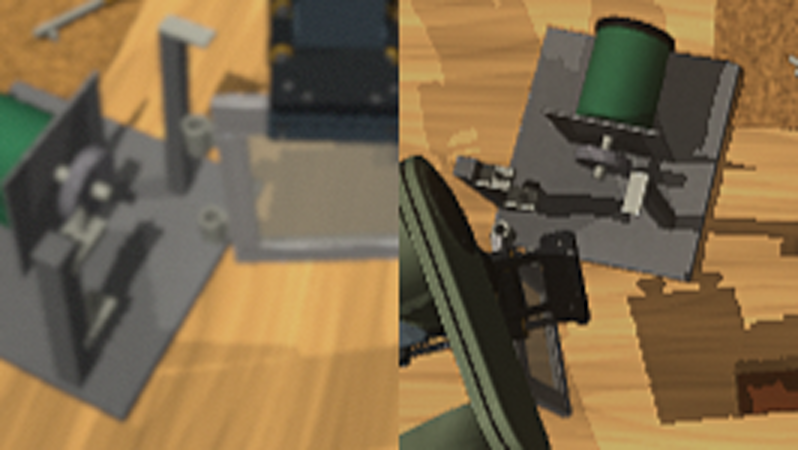

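```bash
cat > model.py <<'E'
from h import *
def load(f): 
    z=np.load(f); return {k:z[k] for k in z.files}
def door(s,tilt,slide=0,drop=0,da=0):
    "door-frame (x=0; y,z) -> world; tilt(deg)>0 lowers the knuckle side; turned about the grasp point"
    a=s["eef_rot"][2]-1.402+np.radians(-99.65+da); u=np.array([np.cos(a),np.sin(a),0]); n=np.array([-u[1],u[0],0]); g=np.array(s["tool_pos"])+[0,0,.019]
    t=np.radians(tilt)
    def f(r,z,x=0):  # r from knuckle axis toward the free edge, z above origin
        q=r-.085+slide; h=z-.145+.013-drop   # grasp point 13 mm below top edge
        return g+u*(q*np.cos(t)-h*np.sin(t))+np.array([0,0,1])*(q*np.sin(t)+h*np.cos(t))+n*x
    return f
E
python3 - <<'E'
from model import *
s=dict(tool_pos=[.4393,.2504,.2625],eef_rot=[3.1416,0,.26])
P={n:load(f"{n}_2.npz") for n in("side","top")}
ims=[]
for n,(x0,y0) in dict(side=(190,200),top=(110,150)).items():
    k=4; im=cv2.resize(P[n]["frame"][y0:y0+150,x0:x0+ (130 if n=="side" else 70)],None,fx=k,fy=k,interpolation=2)
    for t,c in((0,(0,0,255)),(6,(0,255,0))):
        f=door(s,t)
        px=lambda r,z:tuple(int(v) for v in (proj(P[n],f(r,z))-[x0,y0]+.5)*k)
        cs=[px(.012,-.03),px(.162,-.03),px(.162,.145),px(.012,.145)]
        for i in range(4): cv2.line(im,cs[i],cs[(i+1)%4],c,1)
        for z in(0,.024,.1,.124): cv2.circle(im,px(0,z),3,c,1)
    ims.append(im)
cv2.imwrite("pics/ov2.png",np.hstack(ims))
E
```

```text
(no output)
```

View pics/ov2.png

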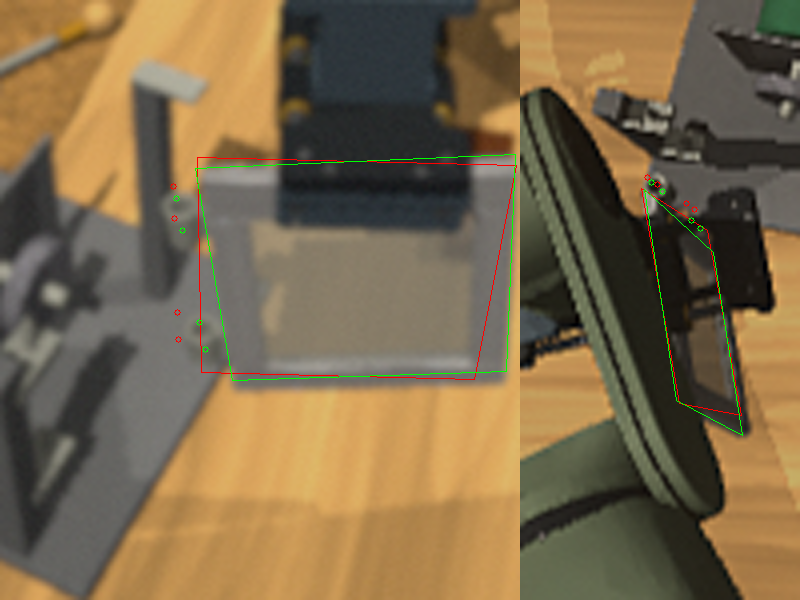

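```bash
cat > fit.py <<'E'
from model import *
from scipy.optimize import least_squares
def fit(s,P,obs):
    "obs: (view,r,z,x,px,py)"
    def e(v): 
        f=door(s,*v[:3]); return np.concatenate([(proj(P[o[0]],f(*o[1:4]))-o[4:6]) for o in obs]+[[v[1]*100,v[2]*100]])
    def e2(v): return e([v[0],v[1],v[2]])
    r=least_squares(e2,[5,0,0],x_scale=[1,.01,.01],loss="soft_l1"); return r.x,r.fun
E
python3 - <<'E'
from fit import *
s=dict(tool_pos=[.4393,.2504,.2625],eef_rot=[3.1416,0,.26])
P={n:load(f"{n}_2.npz") for n in("side","top")}
obs=[("side",.012,-.03,-.005,248.2,296.5),("side",.162,-.03,-.005,316,294.7),("side",0,0,0,241.3,286.6),("side",0,.1,0,238.5,258.6),("top",0,0,0,154.9,207.5),("top",0,.1,0,147,197.1)]
v,r=fit(s,P,obs); print(v,r)
f=door(s,*v); print(f(0,0),f(0,.1))
E
```

```text
[4.966  0.0039 0.0023] [-0.1331  0.409   0.7805  0.5514  0.1689  0.4653 -1.7545 -1.3004 -0.0899
 -0.4289 -1.7185  1.4724  0.3853  0.2309]
[0.5062 0.2682 0.1407] [0.5145 0.2704 0.2403]
```

The overlay shows the door tipped about 5° in the grip, knuckle side low (bottom-left corner near (235,388), knuckles near (180,215) and (200,335)). I'll level it by turning about the closing axis while bringing it in.

>>> carry_out(plan="0 0.01 0 0.01 -0.01 0.02 -1;0 0.02 0 0.04 -0.02 0.05 -1;0 0.03 0 0.08 -0.03 0.1 -1;0 0.04 0 0.12 -0.05 0.15 -1;0 0.05 0 0.16 -0.07 0.2 -1;0 0.06 0 0.2 -0.085 0.25 -1;0 0.07 0 0.235 -0.1 0.285 -1;0 0.08 0 0.255 -0.105 0.31 -1;0 0.083 0 0.266 -0.109 0.32 -1;0 0.083 0 0.266 -0.109 0.32 -1")

```text
time_s: 15.6
tool_pos: [0.4734, 0.2763, 0.2146]
eef_rot: [-3.142, -0.087, 0.26]
contact_force: [-0.1, -0.3, -1.6]
width: 0.11
grasp_force: 30.0
```

```bash
python3 look.py 3
python3 - <<'E'
import cv2,numpy as np
a=cv2.imread("pics/side_3.png")[220:360,170:303];b=cv2.imread("pics/top_3.png")[140:280,120:187]
cv2.imwrite("pics/c3.png",cv2.resize(np.hstack([a,b]),None,fx=4,fy=4,interpolation=2))
E
```

```text
15.6 [0.4734 0.2763 0.2146] [-3.1416 -0.0869  0.2602] 0.10978914913845417 [-0.0521 -0.2558 -1.6346] [-0.0441  0.2295 -0.0237]
side door_a_knuckle_low 0.95 [0.5499 0.3    0.0916] [218.2823 307.1732]
side door_a_knuckle_high 0.65 [0.5491 0.2973 0.1934] [216.7058 278.3398]
side pin_high 0.95 [0.5915 0.3093 0.1584] [196.4102 288.2412]
side pin_low 0.95 [0.5974 0.3087 0.0609] [197.8753 312.5622]
top door_a_knuckle_low 0.84 [0.555  0.298  0.0951] [150.6069 194.4093]
top door_a_knuckle_high 0.8 [0.5546 0.2985 0.1956] [141.4128 188.0346]
top pin_high 0.71 [0.5921 0.3063 0.1627] [143.1214 178.486 ]
```

View pics/c3.png

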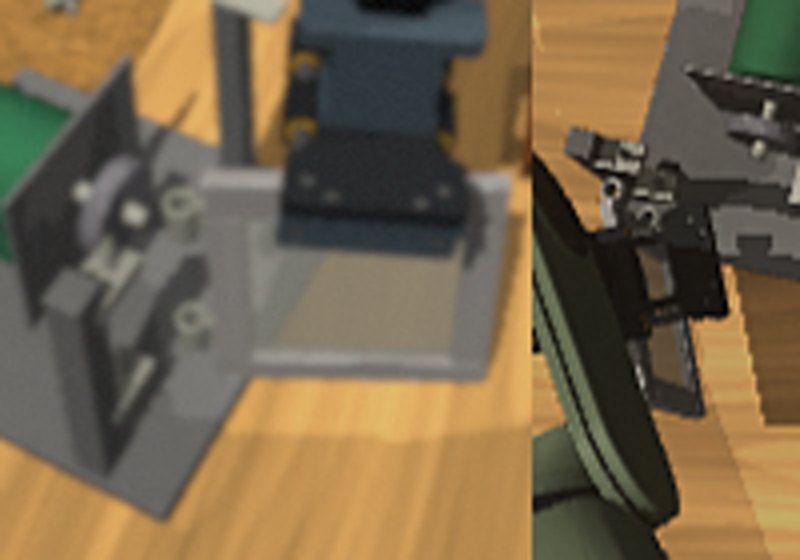

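Both knuckles now look upright, at about (181,210) and (192,322) in the side crop, level with and short of the brackets. I'll advance until they are over the pins.

>>> carry_out(plan="0 0 0 0.02 0 -0.01 -1;0 0 0 0.05 0 -0.01 -1;0 0 0 0.09 0 -0.01 -1;0 0 0 0.13 0 -0.005 -1;0 0 0 0.17 0.005 0 -1;0 0 0 0.21 0.007 0 -1;0 0 0 0.245 0.007 0.005 -1;0 0 0 0.27 0.007 0.005 -1;0 0 0 0.28 0.007 0.005 -1;0 0 0 0.28 0.007 0.005 -1")

```text
time_s: 17.1
tool_pos: [0.511, 0.2853, 0.217]
eef_rot: [-3.141, -0.079, 0.26]
contact_force: [-7.7, -1.5, 1.6]
width: 0.111
grasp_force: 30.0
```

```bash
python3 look.py 4
python3 - <<'E'
from model import *
s=telemetry.sense(); P={n:load(f"{n}_4.npz") for n in("side","top")}
ims=[]
for n,(x0,y0) in dict(side=(160,250),top=(115,150)).items():
    k=6; im=cv2.resize(P[n]["frame"][y0:y0+90,x0:x0+65],None,fx=k,fy=k,interpolation=2); ims.append(im)
cv2.imwrite("pics/c4.png",np.hstack(ims))
E
```

```text
17.1 [0.511  0.2853 0.217 ] [-3.1414 -0.0786  0.2599] 0.11062854010720381 [-7.6633 -1.5384  1.5849] [-0.3771  1.8588  0.0573]
side door_a_knuckle_low 0.69 [0.5891 0.3054 0.0964] [200.6241 303.5261]
side door_a_knuckle_high 0.7 [0.5845 0.306  0.1964] [198.6108 276.6888]
side pin_high 0.77 [0.5908 0.3078 0.1592] [196.9782 287.4534]
side pin_low 0.77 [0.5958 0.3075 0.0618] [198.7139 312.0767]
top door_a_knuckle_low 0.64 [0.5868 0.3062 0.0977] [148.7326 184.7122]
top door_a_knuckle_high 0.73 [0.5911 0.3052 0.1959] [140.2563 176.2516]
top pin_high 0.63 [0.5906 0.3082 0.1623] [142.4918 178.9662]
top pin_low 0.83 [0.5943 0.3102 0.0599] [150.8104 184.9906]
```

View pics/c4.png

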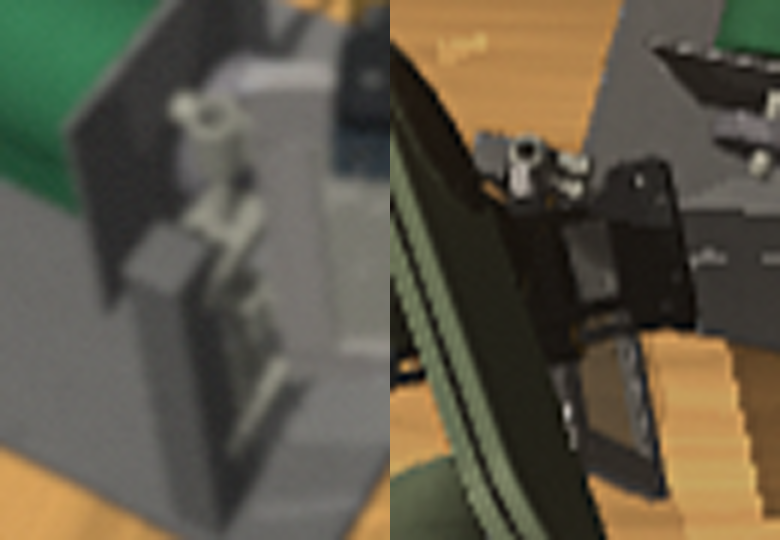

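Run:
```python
from model import *
P={n:load(f"{n}_4.npz") for n in("side","top")}
rows=[]
for im0,tag in((None,"0"),(1,"4")):
    r=[]
    for n in("side","top"):
        p=dict(P[n]); p["frame"]=cv2.imread(f"pics/{n}{'' if tag=='0' else '_'}{tag}.png"); H=np.array([.592,.308])
        c=proj(p,[*H,.15 if n=="top" else .13]).astype(int); x0,y0=c-[25,18]; k=8
        im=cv2.resize(p["frame"][y0:y0+37,x0:x0+50],None,fx=k,fy=k,interpolation=2)
        pts=[(z,(0,0,255)) for z in(.16,.184,.06,.084)] if tag=="0" else [(z,(0,255,0)) for z in(.0965,.1205,.1965,.2205)]
        hh=H if tag=="0" else np.array([.590,.3068])
        for z,col in pts:
            q=proj(p,[*hh,z]); a=(q-[x0,y0]+.5)*k; print(tag,n,z,q,a); cv2.drawMarker(im,tuple(int(v) for v in a),col,0,9,1)
        r.append(im)
    rows.append(np.hstack(r))
cv2.imwrite("pics/c5.png",np.vstack(rows))
p=P["top"]
for X in([.592,.308,.184],[.593,.308,.184],[.592,.309,.184]): print(proj(p,X),proj(P["side"],X))
```

```text
0 side 0.16 [196.3653 287.187 ] [198.9226  85.4959]
0 side 0.184 [195.3305 280.2744] [190.6437  30.1955]
0 side 0.06 [200.2524 313.1516] [230.0196 293.2129]
0 side 0.084 [199.377  307.3037] [223.0157 246.4297]
0 top 0.16 [142.8104 178.7085] [202.4832 145.6679]
0 top 0.184 [140.5339 176.8671] [184.2712 130.9365]
0 top 0.06 [151.4017 185.6579] [271.2134 201.2633]
0 top 0.084 [149.4611 184.0882] [255.6888 188.7056]
4 side 0.0965 [199.967  303.9311] [227.7357 219.4484]
4 side 0.1205 [199.0597 297.7244] [220.4775 169.7948]
4 side 0.1965 [195.9308 276.3194] [195.4463  -1.4447]
4 side 0.2205 [194.8528 268.9448] [186.8223 -60.4413]
4 top 0.0965 [148.7321 183.8477] [249.8572 186.7814]
4 top 0.1205 [146.6834 182.1971] [233.467 173.577]
4 top 0.1965 [139.6451 176.5269] [177.1611 128.2151]
4 top 0.2205 [137.23   174.5812] [157.8402 112.6496]
[140.5339 176.8671] [195.3305 280.2744]
[140.5632 176.5513] [194.8764 280.1562]
[140.2096 176.8584] [195.1335 280.67  ]
```

View pics/c5.png

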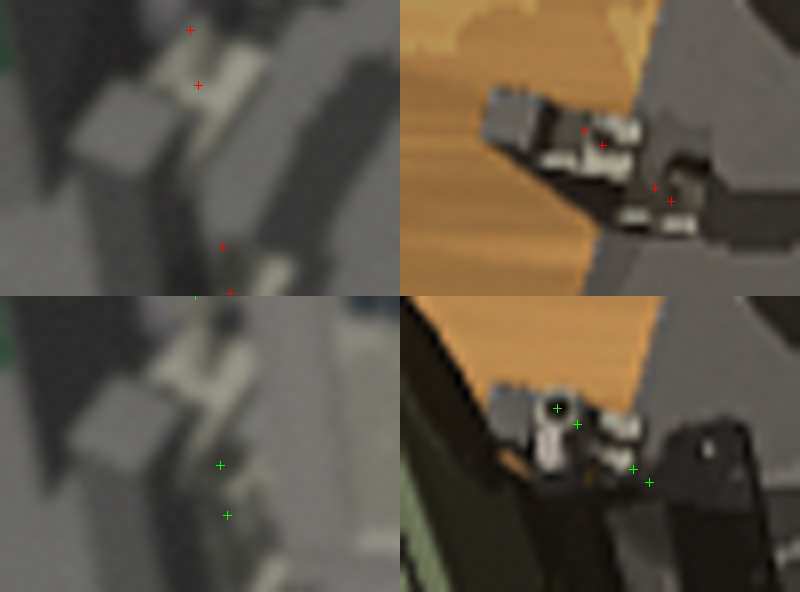

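The upper knuckle's ring in the top crop, at (557,408), sits on my computed axis (0.590, 0.307). The pin in the side crop near (203,50) lies about 2 mm to −x of my first estimate, so it is at about (0.590, 0.308). The 8 N contact is the door's edge pressing on the bracket. I'll back off 4.5 mm and lower slowly.

>>> carry_out(plan="0 0 0 -0.015 0 0 -1;0 0 0 -0.03 0 0 -1;0 0 0 -0.03 0 0 -1;0 0 0 -0.03 0 0 -1;0 0 0 -0.03 0 0.02 -1;0 0 0 -0.033 0 0.04 -1;0 0 0 -0.035 0 0.06 -1;0 0 0 -0.037 0 0.08 -1;0 0 0 -0.038 0 0.09 -1;0 0 0 -0.038 0 0.09 -1")

```text
time_s: 18.6
tool_pos: [0.5098, 0.2848, 0.2032]
eef_rot: [3.141, -0.087, 0.26]
contact_force: [-1.9, 0.0, -3.1]
width: 0.104
grasp_force: 30.0
```

```bash
python3 look.py 5
```

```text
18.6 [0.5098 0.2848 0.2032] [ 3.1414 -0.0865  0.2603] 0.10413300053571997 [-1.9113  0.0474 -3.0974] [0.0817 0.5976 0.0274]
side door_a_knuckle_low 0.57 [0.5899 0.3084 0.0777] [200.4273 309.2842]
side door_a_knuckle_high 0.77 [0.5826 0.3062 0.1811] [200.0854 281.55  ]
side pin_high 0.95 [0.5904 0.3077 0.159 ] [197.178  287.5355]
side pin_low 0.83 [0.5943 0.3084 0.0609] [199.2147 312.846 ]
top door_a_knuckle_low 0.56 [0.5889 0.3059 0.0832] [150.0765 185.0743]
top door_a_knuckle_low 0.41 [0.5904 0.3068 0.0821] [149.9225 184.6902]
top door_a_knuckle_high 0.64 [0.5917 0.3065 0.182 ] [141.209  177.1283]
top pin_high 0.68 [0.5915 0.3075 0.1608] [142.8662 178.8217]
top pin_high 0.17 [0.5674 0.1561 0.2115] [187.7713 183.9911]
top pin_low 0.72 [0.5952 0.3094 0.0592] [151.1478 184.7882]
```

>>> carry_out(plan="0 0 0 0 0 0.01 -1;0 0 0 -0.001 0 0.02 -1;0 0 0 -0.002 0 0.03 -1;0 0 0 -0.003 0 0.04 -1;0 0 0 -0.004 0 0.05 -1;0 0 0 -0.005 0 0.06 -1;0 0 0 -0.005 0 0.06 -1;0 0 0 -0.005 0 0.06 -1;0 0 0 -0.005 0 0.06 -1;0 0 0 -0.005 0 0.06 -1")

```text
time_s: 20.1
tool_pos: [0.51, 0.2853, 0.1974]
eef_rot: [-3.14, -0.09, 0.26]
contact_force: [-7.2, -0.7, 10.9]
width: 0.107
grasp_force: 30.0
```

Run:
```python
from h import *
s=telemetry.sense(); print(s["tool_pos"],s["eef_rot"],s["contact_force"],s["wrist_torque"],s["joint_pos"])
```

```text
[0.51   0.2853 0.1974] [-3.1402 -0.0901  0.2599] [-7.1984 -0.7293 10.8998] [-0.1634  1.0361 -0.0193] [ 0.502   0.3004  1.6394 -0.0225  1.1141  1.8219]
```

>>> carry_out(plan="0 0 0 -0.004 0 0 -1;0 0 0 -0.008 0 0 -1;0 0 0 -0.012 0 -0.001 -1;0 0 0 -0.014 0 -0.001 -1;0 0 0 -0.014 0 -0.001 -1;0 0 0 -0.014 0 -0.001 -1;0 0 0 -0.014 0 -0.001 -1;0 0 0 -0.014 0 -0.001 -1;0 0 0 -0.014 0 -0.001 -1;0 0 0 -0.014 0 -0.001 -1")

```text
time_s: 21.1
tool_pos: [0.5098, 0.2852, 0.1972]
eef_rot: [-3.14, -0.094, 0.26]
contact_force: [-2.1, 0.0, 7.6]
width: 0.105
grasp_force: 30.0
```

```bash
python3 look.py 6
```

```text
21.1 [0.5098 0.2852 0.1972] [-3.1401 -0.0937  0.2599] 0.104581902703634 [-2.1115  0.0411  7.6329] [ 0.0641  0.2907 -0.0246]
side door_a_knuckle_high 0.81 [0.5849 0.3072 0.1776] [198.967  282.6652]
side pin_high 0.83 [0.5887 0.3072 0.1592] [198.0323 287.5013]
side pin_high 0.73 [0.5884 0.3073 0.0788] [201.1748 308.7327]
side pin_low 0.83 [0.5923 0.3062 0.0604] [200.4244 312.345 ]
top door_a_knuckle_low 0.68 [0.5917 0.3081 0.076 ] [150.0754 184.7165]
top door_a_knuckle_high 0.56 [0.5908 0.3057 0.1791] [141.7202 177.6431]
top pin_high 0.77 [0.5881 0.3068 0.1628] [142.8034 179.7234]
top pin_high 0.67 [0.5872 0.3044 0.0034] [156.6149 190.5088]
top pin_high 0.66 [0.5897 0.3052 0.0767] [150.8206 185.2491]
top pin_low 0.7 [0.5936 0.3089 0.0595] [151.2173 185.2273]
```

>>> carry_out(plan="0 0 0 -0.004 0 0.01 -1;0 0 0 -0.006 0 0.02 -1;0 0 0 -0.007 0 0.03 -1;0 0 0 -0.007 0 0.04 -1;0 0 0 -0.008 0 0.04 -1;0 0 0 -0.008 0 0.04 -1;0 0 0 -0.008 0 0.04 -1;0 0 0 -0.008 0 0.04 -1;0 0 0 -0.008 0 0.04 -1;0 0 0 -0.008 0 0.04 -1")

```text
time_s: 22.6
tool_pos: [0.5096, 0.2853, 0.1959]
eef_rot: [-3.139, -0.098, 0.259]
contact_force: [-8.5, -2.6, 28.9]
width: 0.112
grasp_force: 30.0
```

Run:
```python
from h import *
s=telemetry.sense(); print(s["tool_pos"],s["eef_rot"],s["contact_force"],s["wrist_torque"],s["joint_pos"])
P={}
for n in("side","top"):
    p=grab_frame(n); P[n]=p
r=[]
for n in P:
    c=proj(P[n],[.59,.307,.13]).astype(int) if n=="side" else proj(P[n],[.59,.307,.16]).astype(int); k=10; x0,y0=c-[20,30]
    im=cv2.resize(P[n]["frame"][y0:y0+60,x0:x0+40],None,fx=k,fy=k,interpolation=2).astype(float)
    r.append(np.clip(im*1.6,0,255)); print(n,x0,y0)
cv2.imwrite("pics/c7.png",np.hstack(r))
```

```text
[0.5096 0.2853 0.1959] [-3.1388 -0.0984  0.2591] [-8.497  -2.551  28.9113] [-0.4737  1.2371 -0.2797] [ 0.5029  0.2967  1.6494 -0.0236  1.0995  1.8242]
side 178 265
top 123 149[ WARN:0@1.849] global loadsave.cpp:1063 imwrite_ Unsupported depth image for selected encoder is fallbacked to CV_8U.
```

View pics/c7.png

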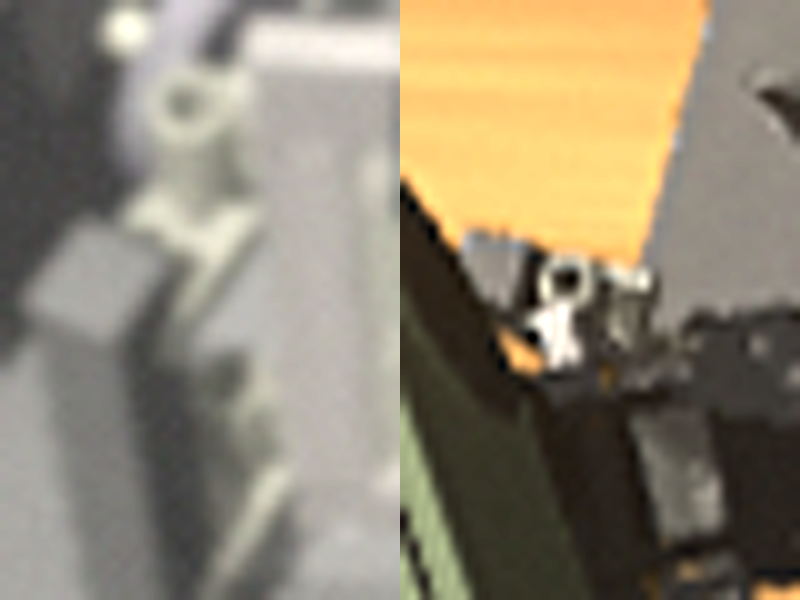

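The side crop shows the upper knuckle ring at (187,103) on its pin, but the tube's lower end (about y=185) is still about 16 mm above the bracket. The load is now 31 N, so the pins are engaged and jammed by a slight tilt, knuckle side high. I'll ease off, tilt back and try again.

>>> carry_out(plan="0 0 0 0 0 -0.01 -1;0 0 0 0 0 -0.02 -1;0 -0.01 0 0 0 -0.02 -1;0 -0.02 0 0 0 -0.02 -1;0 -0.03 0 0 0 -0.02 -1;0 -0.03 0 0 0 -0.02 -1;0 -0.03 0 0 0 -0.02 -1;0 -0.03 0 0 0 -0.02 -1;0 -0.03 0 0 0 -0.02 -1;0 -0.03 0 0 0 -0.02 -1")

```text
time_s: 23.7
tool_pos: [0.5095, 0.2852, 0.1961]
eef_rot: [-3.139, -0.065, 0.259]
contact_force: [-3.3, -0.8, 15.9]
width: 0.107
grasp_force: 30.0
```

```bash
python3 look.py 8
```

```text
23.7 [0.5095 0.2852 0.1961] [-3.1395 -0.0652  0.2595] 0.1070658113902456 [-3.3036 -0.7527 15.9344] [-0.0315  0.4568 -0.1433]
side door_a_knuckle_low 0.84 [0.5902 0.3044 0.0754] [201.0595 308.2307]
side door_a_knuckle_low 0.61 [0.5845 0.3062 0.1759] [199.4022 282.8157]
side door_a_knuckle_high 0.75 [0.5846 0.3093 0.1779] [198.6763 283.4424]
side pin_high 0.84 [0.5911 0.3088 0.1602] [196.5762 287.5497]
side pin_low 0.64 [0.5959 0.307  0.0601] [198.8227 312.2822]
side pin_low 0.64 [0.5944 0.3066 0.0009] [201.556  325.8195]
top door_a_knuckle_low 0.69 [0.5899 0.3074 0.0776] [150.098  185.1266]
top door_a_knuckle_high 0.93 [0.5906 0.3084 0.1766] [141.088  177.8959]
top pin_high 0.77 [0.5864 0.3061 0.1632] [142.9614 180.2293]
top pin_low 0.87 [0.5929 0.3074 0.0573] [151.8186 185.5875]
```

>>> carry_out(plan="0 0 0 0 0 -0.01 -1;0 0 0 0 0 -0.02 -1;0 0 0 0 0 -0.027 -1;0 0 0 0 0 -0.027 -1;0 0 0 0 0 -0.027 -0.3;0 0 0 0 0 -0.027 -0.3;0 0 0 0 0 -0.027 -0.3;0 0 0 0 0 -0.027 -0.3;0 0 0 0 0 -0.027 -0.3;0 0 0 0 0 -0.027 -0.3")

```text
time_s: 25.2
tool_pos: [0.5066, 0.2839, 0.1955]
eef_rot: [3.142, -0.055, 0.26]
contact_force: [-0.5, -0.3, 0.6]
width: 0.351
grasp_force: 0.0
```

```bash
python3 look.py 9
```

```text
25.2 [0.5066 0.2839 0.1955] [ 3.1415 -0.0553  0.2602] 0.3514575376047711 [-0.5044 -0.2533  0.6313] [-0.0904  0.1632  0.0239]
side door_a_knuckle_low 0.81 [0.5913 0.3062 0.0787] [200.1624 308.0084]
side door_a_knuckle_high 0.9 [0.5845 0.3057 0.1778] [199.4283 282.0591]
side pin_high 0.98 [0.5908 0.3065 0.1573] [197.2917 287.5009]
side pin_low 0.71 [0.5921 0.3073 0.1628] [196.3595 286.1022]
side pin_low 0.65 [0.5945 0.3052 0.0636] [199.5739 310.9267]
top door_a_knuckle_low 0.57 [0.5898 0.305  0.0779] [150.7822 185.1549]
top door_a_knuckle_high 0.94 [0.5895 0.3077 0.1788] [141.0495 178.0653]
top pin_high 0.95 [0.5881 0.3054 0.1607] [143.4481 179.9014]
top pin_low 0.77 [0.5927 0.3087 0.0593] [151.2762 185.4922]
```

>>> carry_out(plan="0 0 0 0.006 0 -0.1 -0.3;0 0 0 0.011 0 -0.2 -0.3;0 0 0 0.017 0 -0.3 -0.3;0 0 0 0.02 0 -0.366 -0.6;0 -0.02 0 0.1 0 -0.365 -1;0 -0.04 0 0.2 0 -0.36 -1;0 -0.053 0 0.3 0 -0.35 -1;0 -0.053 0 0.4 0 -0.345 -1;0 -0.053 0 0.449 0 -0.342 -1;0 -0.053 0 0.449 0 -0.342 -1")

```text
time_s: 26.7
tool_pos: [0.5693, 0.3006, 0.2498]
eef_rot: [3.142, 0.001, 0.26]
contact_force: [0.2, 0.1, 0.6]
width: 0.007
grasp_force: 0.0
```

```bash
python3 look.py 10; python3 -c "
from h import *
print(rel([.5687,.3013,.225],.26))"
```

```text
26.7 [0.5693 0.3006 0.2498] [3.1415 0.0008 0.2599] 0.006875361856861738 [0.2301 0.1288 0.5511] [-0.0629  0.2127  0.0013]
side door_a_knuckle_low 0.61 [0.5894 0.305  0.0789] [201.1746 307.6787]
side door_a_knuckle_high 0.86 [0.5852 0.3079 0.1766] [198.7394 283.1747]
side door_a_knuckle_high 0.22 [0.5722 0.1524 0.2144] [229.2399 219.9266]
side pin_high 0.61 [0.5911 0.3084 0.1594] [196.6978 287.6179]
side pin_low 0.86 [0.5968 0.308  0.0626] [198.1771 311.9658]
top door_a_knuckle_low 0.96 [0.5945 0.3068 0.0792] [150.2877 183.6899]
top door_a_knuckle_high 0.67 [0.5898 0.3069 0.1766] [141.5214 178.1525]
top pin_high 0.63 [0.5928 0.3071 0.1614] [142.9975 178.372 ]
top pin_low 0.92 [0.5922 0.3043 0.0583] [152.6349 185.7305]
(array([-0.0001, -0.0003,  0.0003]), array([ 0.0013, -0.005 ,  0.1717]))
```

>>> carry_out(plan="0 0 0 0 -0.005 0.06 -1;0 0 0 0 -0.005 0.12 -1;0 0 0 0 -0.005 0.16 -1;0 0 0 0 -0.005 0.18 -1;0 0 0 0 -0.005 0.19 -1;0 0 0 0 -0.005 0.2 -1;0 0 0 0 -0.005 0.21 -1;0 0 0 0 -0.005 0.22 -1;0 0 0 0 -0.005 0.23 -1;0 0 0 0 -0.005 0.23 -1")

```text
time_s: 28.2
tool_pos: [0.5691, 0.3022, 0.2182]
eef_rot: [-3.139, -0.003, 0.26]
contact_force: [-1.3, 1.2, 6.8]
width: 0.002
grasp_force: 3.2
```

>>> carry_out(plan="0 0 0 0 0 0.01 -1;0 0 0 0 0 0.02 -1;0 0 0 0 0 0.03 -1;0 0 0 0 0 0.035 -1;0 0 0 0 0 0.04 -1;0 0 0 0 0 0.045 -1;0 0 0 0 0 0.05 -1;0 0 0 0 0 0.05 -1;0 0 0 0 0 0.05 -1;0 0 0 0 0 0.05 -1")

```text
time_s: 29.2
tool_pos: [0.5692, 0.3025, 0.2117]
eef_rot: [-3.139, -0.005, 0.26]
contact_force: [-2.3, 1.3, 10.4]
width: 0.007
grasp_force: 5.1
```

```bash
python3 look.py 11
```

```text
29.2 [0.5692 0.3025 0.2117] [-3.1389 -0.0046  0.26  ] 0.007304246728813803 [-2.2607  1.2797 10.3507] [ 0.0442  0.7816 -0.0972]
side door_a_knuckle_high 0.68 [0.5838 0.3092 0.1674] [199.5012 286.521 ]
side pin_high 0.69 [0.5675 0.15   0.1266] [232.4271 244.9134]
side pin_high 0.56 [0.593  0.3064 0.1596] [196.2623 286.5717]
side pin_low 0.93 [0.5953 0.3054 0.0603] [199.3278 311.7012]
top door_a_knuckle_high 0.61 [0.5915 0.3093 0.1682] [141.6068 178.2394]
top pin_high 0.58 [0.5891 0.3075 0.1623] [142.6777 179.4419]
top pin_low 0.69 [0.597  0.3073 0.0597] [151.7577 184.258 ]
```

>>> carry_out(plan="0 0 0 0 0 0.01 -1;0 0 0 0 0 0.02 -1;0 0 0 0 0 0.03 -1;0 0 0 0 0 0.035 -1;0 0 0 0 0 0.04 -1;0 0 0 0 0 0.045 -1;0 0 0 0 0 0.05 -1;0 0 0 0 0 0.055 -1;0 0 0 0 0 0.055 -1;0 0 0 0 0 0.055 -1")

```text
time_s: 30.7
tool_pos: [0.5693, 0.3027, 0.2052]
eef_rot: [-3.138, -0.006, 0.26]
contact_force: [-5.2, 0.1, 16.2]
width: 0.003
grasp_force: 8.3
```

>>> carry_out(plan="0 0 0 0 0 0.01 -1;0 0 0 0 0 0.02 -1;0 0 0 0 0 0.025 -1;0 0 0 0 0 0.03 -1;0 0 0 0 0 0.03 -1;0 0 0 0 0 0.03 -1;0 0 0 0 0 0.03 -1;0 0 0 0 0 0.03 -1;0 0 0 0 0 0.03 -1;0 0 0 0 0 0.03 -1")

```text
time_s: 31.7
tool_pos: [0.5693, 0.3027, 0.2051]
eef_rot: [-3.138, -0.01, 0.26]
contact_force: [-9.7, -2.7, 32.6]
width: 0.004
grasp_force: 16.4
```

```bash
python3 look.py 12
python3 - <<'E'
from h import *
p=grab_frame("top"); q=grab_frame("side")
for n,a in(("top",p),("side",q)):
  for t in("door_a_edge","door_a_grip"):
    for d in place_of(t,a)[:4]:
      w=world(a,d["location"])
      if w[1]>.1 and w[0]>.35: print(n,t,round(d["p"],2),w)
E
```

```text
31.7 [0.5693 0.3027 0.2051] [-3.1375 -0.0095  0.2599] 0.0037275448520300816 [-9.732  -2.7002 32.5564] [-0.4952  2.053  -0.0615]
side door_a_knuckle_low 0.82 [0.5899 0.3072 0.0628] [201.1623 312.4168]
side door_a_knuckle_high 0.97 [0.5901 0.3095 0.1631] [196.8042 287.1238]
side pin_high 0.86 [0.5911 0.3091 0.1609] [196.527  287.4881]
side pin_low 0.64 [0.5746 0.1529 0.2151] [228.1877 219.6351]
side pin_low 0.61 [0.5936 0.305  0.061 ] [200.0845 311.5591]
side pin_low 0.58 [0.5857 0.3064 0.16  ] [199.4787 287.2823]
top door_a_knuckle_low 0.76 [0.5914 0.3046 0.0648] [151.9994 185.5605]
top door_a_knuckle_low 0.47 [0.5924 0.3073 0.0607] [151.5683 185.4869]
top door_a_knuckle_high 0.57 [0.5901 0.309  0.1612] [142.3214 179.1981]
top pin_high 0.91 [0.5899 0.3051 0.1597] [143.6973 179.4023]
top pin_high 0.16 [0.568  0.1548 0.2109] [188.2476 183.861 ]
top pin_low 0.94 [0.5946 0.3069 0.059 ] [151.854  184.9941]
top door_a_edge 0.58 [0.4323 0.2856 0.1216]
top door_a_grip 0.69 [0.5062 0.2944 0.2046]
side door_a_edge 0.64 [0.4306 0.2816 0.1197]
side door_a_edge 0.46 [0.5925 0.3057 0.001 ]
side door_a_grip 0.6 [0.5051 0.293  0.2053]
```

Both knuckles are home: the upper reads 0.162, the lower 0.062, the free edge 0.1206, and the top edge stays firm at 0.205 under load. Next I'll straddle the top rail loosely and swing the door shut.

>>> carry_out(plan="0 0 0 0 0 -0.1 -1;0 0 0 0 0 -0.2 -1;0 0 0 0 0 -0.333 -0.2;0 0 0.05 -0.1 -0.02 -0.333 -0.1;0 0 0.1 -0.2 -0.03 -0.333 -0.1;0 0 0.105 -0.3 -0.05 -0.333 -0.1;0 0 0.105 -0.4 -0.06 -0.333 -0.1;0 0 0.105 -0.414 -0.065 -0.333 -0.1;0 0 0.105 -0.414 -0.065 -0.333 -0.1;0 0 0.105 -0.414 -0.065 -0.333 -0.1")

```text
time_s: 33.5
tool_pos: [0.507, 0.2949, 0.2458]
eef_rot: [-3.141, -0.001, 0.15]
contact_force: [-0.1, 0.4, 0.3]
width: 0.451
grasp_force: 0.0
```

Run:
```python
from h import *
s=telemetry.sense(); print(s["time_s"],s["tool_pos"],s["eef_rot"],s["width"],s["joint_pos"])
P=[grab_frame(n) for n in("side","top")]
for a in P:
  for t in("door_a_edge","door_a_grip","stop","keeper","door_a_knuckle_low"):
    for d in place_of(t,a)[:4]:
      w=world(a,d["location"])
      if w[1]>.1 and w[0]>.35: print(t,round(d["p"],2),w)
print(rel([.5065,.2945,.182],.15))
```

```text
33.5 [0.507  0.2949 0.2458] [-3.1413 -0.0011  0.1501] 0.45103739670867504 [ 0.5074  0.3198  1.4834 -0.0001  1.3372  1.9281]
door_a_edge 0.89 [0.4255 0.2829 0.1195]
door_a_grip 0.65 [0.5053 0.2955 0.2026]
door_a_knuckle_low 0.58 [0.5896 0.3055 0.061 ]
door_a_edge 0.87 [0.4331 0.2843 0.1202]
door_a_edge 0.67 [0.594  0.3069 0.0596]
door_a_grip 0.79 [0.5081 0.2985 0.2065]
stop 0.59 [0.5676 0.1513 0.1291]
keeper 0.88 [0.5681 0.1558 0.2114]
(array([-0.0001, -0.0001,  0.0002]), array([0.0014, 0.0019, 0.4249]))
```

>>> carry_out(plan="0 0 0 0 0 0.08 -0.1;0 0 0 0 0 0.18 -0.1;0 0 0 0 0 0.28 -0.1;0 0 0 0 0 0.36 -0.1;0 0 0 0 0 0.41 -0.1;0 0 0 0 0 0.425 -0.1;0 0 0 0 0 0.425 -0.56;0 0 0 0 0 0.425 -0.56;0 0 0 0 0 0.425 -0.56;0 0 0 0 0 0.425 -0.56")

```text
time_s: 35.1
tool_pos: [0.5064, 0.2949, 0.1825]
eef_rot: [-3.141, -0.001, 0.15]
contact_force: [-0.2, -0.9, -0.4]
width: 0.221
grasp_force: 0.0
```

>>> carry_out(plan="0 0 -0.033 0 0.02 0 -0.56;0 0 -0.083 0.002 0.049 0 -0.56;0 0 -0.167 0.009 0.098 0 -0.56;0 0 -0.25 0.019 0.147 0 -0.56;0 0 -0.333 0.034 0.194 0 -0.56;0 0 -0.417 0.053 0.24 0 -0.56;0 0 -0.5 0.076 0.283 0 -0.56;0 0 -0.583 0.102 0.325 0 -0.56;0 0 -0.633 0.12 0.349 0 -0.56;0 0 -0.667 0.133 0.364 0 -0.56")

```text
time_s: 36.1
tool_pos: [0.5287, 0.2476, 0.1824]
eef_rot: [-3.128, 0.002, 0.848]
contact_force: [-14.4, 11.4, 5.8]
width: 0.225
grasp_force: 9.2
```

```bash
cat > look2.py <<'E'
from h import *
s=telemetry.sense(); print(s["time_s"],s["tool_pos"],s["eef_rot"],s["width"],s["contact_force"])
for n in("side","top"):
  a=grab_frame(n)
  for t in("door_a_edge","door_a_grip","door_a_knuckle_low","door_a_knuckle_high"):
    for d in place_of(t,a)[:3]:
      w=world(a,d["location"])
      if w[1]>.1 and w[0]>.35: print(n,t,round(d["p"],2),w)
E
python3 look2.py
```

```text
36.1 [0.5287 0.2476 0.1824] [-3.1278  0.0017  0.8484] 0.22518486457673398 [-14.413   11.4361   5.8273]
side door_a_edge 0.61 [0.4659 0.1994 0.1215]
side door_a_edge 0.28 [0.5916 0.3111 0.1576]
side door_a_knuckle_low 0.87 [0.5899 0.3046 0.0619]
side door_a_knuckle_high 0.66 [0.5879 0.3051 0.1633]
top door_a_edge 0.5 [0.4679 0.2027 0.122 ]
top door_a_grip 0.45 [0.5273 0.2508 0.2041]
```

>>> carry_out(plan="0 0 -0.033 0 0.02 0 -0.56;0 0 -0.067 0.001 0.04 0 -0.56;0 0 -0.1 0.003 0.059 0 -0.56;0 0 -0.133 0.005 0.079 0 -0.56;0 0 -0.167 0.009 0.098 0 -0.56;0 0 -0.2 0.012 0.118 0 -0.56;0 0 -0.233 0.017 0.137 0 -0.56;0 0 -0.267 0.022 0.156 0 -0.56;0 0 -0.3 0.028 0.175 0 -0.56;0 0 -0.3 0.028 0.175 0 -0.56")

```text
time_s: 37.6
tool_pos: [0.5569, 0.2295, 0.1822]
eef_rot: [3.141, -0.001, 1.163]
contact_force: [0.3, 1.2, 0.0]
width: 0.216
grasp_force: 0.0
```

```bash
python3 look2.py
python3 - <<'E'
from h import *
a=grab_frame("side")["frame"][200:330,160:320];b=grab_frame("top")["frame"][140:270,120:220]
cv2.imwrite("pics/c13.png",cv2.resize(np.hstack([a,b]),None,fx=3,fy=3,interpolation=2))
E
```

```text
37.6 [0.5569 0.2295 0.1822] [ 3.1411 -0.0005  1.1625] 0.21564572384187256 [0.2766 1.244  0.0262]
side door_a_edge 0.74 [0.5178 0.1588 0.1202]
side door_a_grip 0.92 [0.5528 0.2286 0.2069]
side door_a_knuckle_low 0.75 [0.594  0.3018 0.0622]
side door_a_knuckle_high 0.66 [0.5853 0.3044 0.1609]
side door_a_knuckle_high 0.39 [0.5956 0.3047 0.0612]
top door_a_edge 0.71 [0.5202 0.1635 0.1183]
top door_a_grip 0.5 [0.5574 0.2342 0.2055]
top door_a_knuckle_high 0.51 [0.5682 0.1546 0.2099]
```

View pics/c13.png

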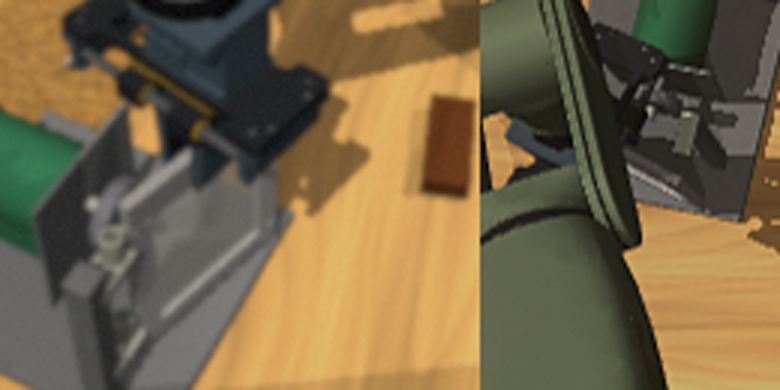

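The door is now past the tight spot and swings freely. In the crop it runs from the hinge at (110,240) to its free edge at (265,215), with both knuckles still home. I'll finish closing it against the stop.

>>> carry_out(plan="0 0 -0.033 0 0.02 0 -0.56;0 0 -0.067 0.001 0.04 0 -0.56;0 0 -0.1 0.003 0.059 0 -0.56;0 0 -0.133 0.005 0.079 0 -0.56;0 0 -0.167 0.009 0.098 0 -0.56;0 0 -0.2 0.012 0.118 0 -0.56;0 0 -0.233 0.017 0.137 0 -0.56;0 0 -0.267 0.022 0.156 0 -0.56;0 0 -0.3 0.028 0.175 0 -0.56;0 0 -0.317 0.031 0.185 0 -0.56")

```text
time_s: 39.2
tool_pos: [0.5817, 0.2232, 0.1817]
eef_rot: [-3.136, -0.0, 1.495]
contact_force: [-8.7, 2.0, 2.9]
width: 0.217
grasp_force: 4.1
```

```bash
python3 look2.py
```

```text
39.2 [0.5817 0.2232 0.1817] [-3.1358 -0.0002  1.495 ] 0.21671451419592958 [-8.6526  1.9992  2.9309]
side door_a_edge 0.86 [0.5593 0.1443 0.1188]
side door_a_grip 0.88 [0.574  0.2187 0.2019]
side door_a_knuckle_low 0.63 [0.5907 0.3078 0.0617]
side door_a_knuckle_high 0.95 [0.5851 0.3042 0.1635]
side door_a_knuckle_high 0.45 [0.5922 0.3061 0.0603]
top door_a_edge 0.66 [0.5622 0.1495 0.1195]
top door_a_grip 0.59 [0.5805 0.2234 0.2054]
```

>>> carry_out(plan="0 0 0 0 0.01 0 -0.56;0 0 0 0 0.02 0 -0.56;0 0 0 0 0.02 0 -0.56;0 0 0 0 0.02 0 -0.56;0 0 0 0 0.02 0 -0.56;0 0 0 0 0.02 0 -0.56;0 0 0 0 0.02 0 -0.56;0 0 0 0 0.02 0 -0.56;0 0 0 0 0.02 0 -0.56;0 0 0 0 0.02 0 -0.56")

```text
time_s: 40.7
tool_pos: [0.5817, 0.2231, 0.1816]
eef_rot: [-3.13, 0.001, 1.494]
contact_force: [-11.9, 0.8, 4.0]
width: 0.224
grasp_force: 5.9
```

It is against the stop: the force rises and the position does not change. Now I'll ease off, open and retreat upward.

>>> carry_out(plan="0 0 0 0 -0.015 0 -0.56;0 0 0 0 -0.03 0 -0.3;0 0 0 0 -0.035 0 0;0 0 0 0 -0.035 0 0.1;0 0 0 0 -0.035 0 0.1;0 0 0 0 -0.035 0 0.1;0 0 0 0 -0.035 0 0.1;0 0 0 0 -0.035 0 0.1;0 0 0 0 -0.035 0 0.1;0 0 0 0 -0.035 0 0.1")

```text
time_s: 41.7
tool_pos: [0.5817, 0.223, 0.182]
eef_rot: [3.142, -0.0, 1.495]
contact_force: [-0.2, 1.0, -0.6]
width: 0.55
grasp_force: 0.0
```

>>> carry_out(plan="0 0 0 0 0 -0.05 0.1;0 0 0 0 0 -0.13 0.1;0 0 0 0 0 -0.23 0.1;0 0 0 0 0 -0.33 0.1;0 0 0 0 0 -0.43 0.1;0 0 0 0 0 -0.53 0.1;0 0 0 0 0 -0.63 0.1;0 0 0 0 0 -0.7 0.1;0 0 0 0 0 -0.7 0.1;0 0 0 0 0 -0.7 0.1")

```text
time_s: 42.7
tool_pos: [0.5815, 0.2229, 0.287]
eef_rot: [3.141, -0.0, 1.495]
contact_force: [1.2, 0.0, -0.1]
width: 0.552
grasp_force: 0.0
```

```bash
python3 look2.py
```

```text
42.7 [0.5815 0.2229 0.287 ] [ 3.1414 -0.0001  1.4948] 0.5524647002401581 [ 1.2151  0.0024 -0.0896]
side door_a_edge 0.9 [0.5615 0.1472 0.1193]
side door_a_grip 0.82 [0.5775 0.2213 0.2032]
side door_a_knuckle_low 0.86 [0.5896 0.3059 0.0609]
side door_a_knuckle_high 0.6 [0.5858 0.3062 0.1591]
top door_a_edge 0.69 [0.5902 0.3056 0.0028]
top door_a_grip 0.6 [0.5783 0.2223 0.2011]
```

```bash
python3 -c "
from h import *
print(job.job_done())"
```

```text
the job is handed in; nothing more can be done
None
```

The 100 mm-spaced door (door_a) is on both pins, fully home, shut against the stop post and let go; I handed the job in at about 43 s, with door_b left in the rack and nothing else touched that I know of (I did not re-image the graver, block and tin at the end).

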